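# Raise the draught screen of the balance in use

### The arm

A 6-joint arm with a two-finger parallel gripper is mounted at the origin on the work surface. World frame = base frame: x ahead of the robot, y to its left, z up, the work surface at z = 0. Lengths are in m, angles in rad, forces in N, time in s.
With the tool pointing down it reaches from about 0.375 to 0.9 m from the base axis. Payload 3.1 kg.
Tool frame: the origin (TCP) lies where the fingers leave the gripper's body, on its centre line; the fingertips stand 73 mm ahead of it and the grasp point (between the pads) lies 54 mm ahead of it; z points along the fingers, y is the line along which they close (so a half turn about z gives the same grasp; the last joint's range is limited). The gripper opens to 85 mm and grips with 20 to 120 N. Pads are 22 mm wide; open, the fingers measure 114 mm over their backs; the gripper's body (76 mm by 85 mm) begins 54 mm behind the grasp point. The pads swing forward as they close: fully open they stand 13 mm farther back than shut.
Start: joints at [-0.178, 0.527, 1.433, -0, 1.181, -0.178], TCP at [0.625, 0, 0.304] pointing down, gripper open.
Joint ranges: [-3.08, 3.08], [-0.75, 2.2], [0.22, 2.44], [-1.43, 4.57], [0, 2.65], [-2.85, 2.85]. Speed limits (rad/s): [2.79, 2.79, 3.14, 3.14, 3.14, 3.14].

### API

Orientations are given as a unit quaternion [x, y, z, w].
In Python, from station import manip gives the robot as it stands.
- The arm moves only by the shell command python3 -m crank 'ROWS' [FORCE]. ROWS is JSON, a list of rows, each an object with "dp": the shift along the tool's x, y, z normalised to -1 to 1, where 1 is 50 cm, a list of three; "delta_rot": the turn, a rotation vector about the tool's x, y, z normalised to -1 to 1, where 1 is 2 pi rad, a list of three; "fingers": the opening, from -1 (shut) to 1 (fully open). A call has 1 to 12 rows; each row shifts and turns the commanded pose from where the row before left it, along the tool's axes as they then stand; what a row does not reach is not made up. A row lasts 1/12 s, in which the tool goes at most 41.7 mm and 7.16 degrees, less where a joint would pass 70% of its speed; a pose out of reach is approached as far as the arm can. A call with a number of a shift or a turn outside -1 to 1 is refused whole. A call with a gripper value outside its range is refused whole. The fingers move at their own pace and stop on an object; FORCE is the grip in N (left out, the last holds). Time passes only in rows, so rows that do not move let the fingers close. It gives the time, the measured TCP pose, the force, the opening and the grip force at its end, in the units of the state.
- manip.sense(): the state, without advancing time (a new reading comes with each control period).
- manip.snapshot(name): name is "scene" or "side" or "wrist"; returns (picture, depth): 420x560x3 uint8, red, green, blue; 420x560 float32, m along the optical axis (not along the pixel's ray), 0 where there is no reading.
- manip.camera_model(name): a dict with "fx", "fy", "cx", "cy" (pixels), "origin" and "attitude" of the camera in the world. Camera axes: x right, y up, looking along -z (the intrinsics and any distortion apply to the point x, -y, -z); pixel columns grow to the right and rows downward; lengths in m; the calibration is good to about 2 mm. A picture is of the moment at which its call begins: read the wrist's pose just before it. camera_model takes no time and is no camera call; for the wrist camera it gives the pose at the moment of the call.
- manip.sign_off(): hands the job in; it is judged then, once.
The state is a dict: "t": time; "q": joint angles; "qd": joint speeds; "tau": joint torques, N m; "tcp_pos": TCP position; "tool_rot": TCP orientation; "force": force on the tool from outside, world axes, zero at the start; "ft_torque": the same for the moment, N m; "finger_gap": opening from 0.0 (shut) to 1.0 (fully open); "gripper_force": force on a finger pad.
Only numpy, scipy, OpenCV 4.12 (cv2) and the standard library are available. Lean on these libraries where they do the work, as an engineer would, in place of code of your own. Each camera call takes 0.05 s, during which the arm holds its last target. There are 200 camera calls.

### The job

Two balances stand on the bench, each with a hinged grey draught screen leaning back behind its weighing pan. Fold the screen of the balance that has the brown bottle on its pan up about its hinge until it stands upright, and leave it standing so. Do not disturb the bottle, and leave the other balance's screen as it is.

Things in the scene. Friction and masses are not known exactly. Their poses are not given: they have to be found in the camera images.
- screen (a joint): The screen to fold, behind the bottle: stiff flat grey panel, 170 wide, 100 high, 8 mm thick, hinged along its lower edge. Value: lean from upright in rad; 0 upright, positive leans back (away from the pan), negative forward; stops at -0.6 and 1.2; starts at 0.55 to 0.85. The stiff hinge holds it where it is left; about 1.5 N at the free edge moves it.
- screen_hinge (a point): Midpoint of that screen's hinge line, 80 mm above the bench, fixed to the balance. y along the hinge, z up, x level, pointing back from the pan (roughly away from the robot). Free edge 100 mm from this line. The fixed balance, 200 wide, 66 mm high, ends 25 mm behind it, then 120 mm of clear bench. The pan, 130 x 150 mm, top 80 mm up, is centred 100 mm in front of it.
- bottle: Brown glass jar with a black cap, 62 mm across, 105 mm tall, standing loose on the pan in front of the screen to be folded; origin at the centre of its underside, z up.
- spare_top (a point): Middle of the free (upper) edge of the other balance's screen, which is of the same kind and size on an identical balance with an empty pan; it is to stay as it is. Turns with that screen.

How it is judged:
At the end, for the whole second after the job is handed in: The screen behind the bottle stands within 0.18 rad (10 degrees) of upright, the bottle stands upright within 20 mm of where it was, and the other screen's free edge is within 20 mm of where it was (value of joint screen between -0.18 and 0.18 rad and distance of each of bottle, spare_top from where it was at the start of the episode below 0.02 m and angle between bottle's own z axis and vertical below 0.15 rad); the robot touches nothing.
It fails at once if the bottle is pushed more than 20 mm or tipped (distance of bottle from where it was at the start of the episode above 0.02 m or angle between bottle's own z axis and vertical above 0.3 rad).
It fails at once if the other balance's screen is moved by more than 20 mm (distance of spare_top from where it was at the start of the episode above 0.02 m).
It also fails if it takes over 32 s, if anything falls off the work surface, if the arm or the gripper's body presses on something with over 40 N, if the wrist force passes 120 N, or if a joint passes its speed limit or range.

## Working session

There is one attempt and no reset: what is moved stays moved. The work goes in short steps, Python scripts to look and compute and a shell command to move; the robot and the scene stay as the last step left them, time stands still between calls to the robot, and variables do not carry over. Pictures are saved under pics/ and viewed, at most 10 in all, crops included, and the job is handed in when it is done.

```bash
ls; mkdir -p pics
cat > h.py <<'E'
import numpy as np,cv2
from station import manip
from scipy.spatial.transform import Rotation as R
def snap(n):
    cm=manip.camera_model(n); p,d=manip.snapshot(n)
    A=np.array(cm["attitude"],float)
    M=A if A.shape==(3,3) else R.from_quat(A).as_matrix()
    v,u=np.mgrid[:420,:560]
    P=np.stack([(u-cm["cx"])/cm["fx"]*d,-(v-cm["cy"])/cm["fy"]*d,-d],-1)@M.T+np.array(cm["origin"])
    P[d==0]=np.nan
    return p,P,cm
E
python3 - <<'E'
from h import *
for n in("scene","side"):
    p,P,cm=snap(n);np.save(n,P);print(cm)
    cv2.imwrite(f"pics/{n}.png",p[:,:,::-1])
E
```

```text
pics
{'fx': 500.17368006036855, 'fy': 500.17368006036855, 'cx': 280.8896055362819, 'cy': 204.02143191844274, 'origin': array([1.06497619, 0.05078215, 1.07914473]), 'attitude': array([0.19010285, 0.21324854, 0.7319195 , 0.6186112 ])}
{'fx': 539.7786835441268, 'fy': 539.7786835441268, 'cx': 287.29455214089546, 'cy': 202.13166468900118, 'origin': array([ 0.04352107, -0.7445769 ,  0.66119559]), 'attitude': array([ 0.47691346, -0.13465442, -0.2296417 ,  0.83766725])}
```

View pics/scene.png

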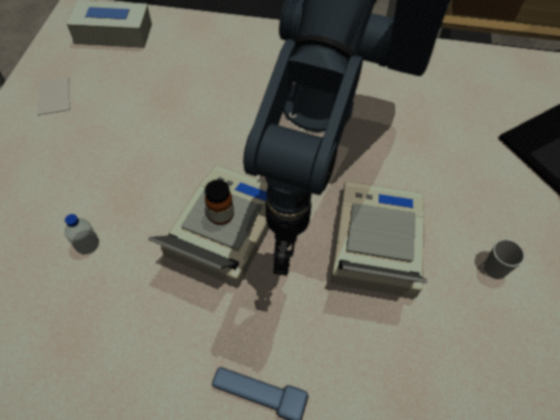

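View pics/side.png

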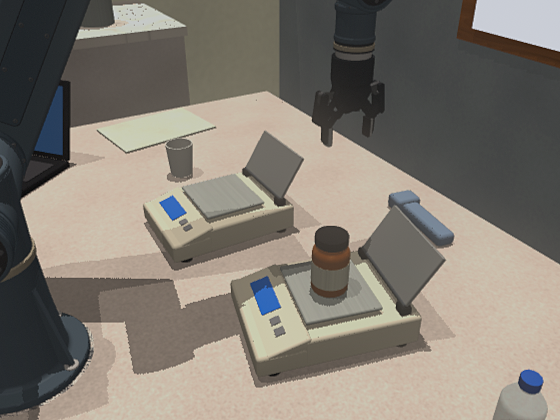

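The scene view shows the bottle balance at left (bottle at (218,200), its screen edge (155,238) to (240,272)). In the side view its screen has corners near (400,208), (444,265), (403,308), (365,258), and the bottle is at (330,265).

Run:
```python
from h import *
P=np.load("side.npy"); S=np.load("scene.npy")
m=np.zeros((420,560),np.uint8)
cv2.fillPoly(m,[np.array([[399,215],[437,264],[404,298],[370,252]])],1)
Q=P[m>0];Q=Q[~np.isnan(Q).any(1)]
for _ in range(3):
    c=Q.mean(0);n=np.linalg.svd(Q-c)[2][2];r=(Q-c)@n;Q=Q[abs(r)<.006]
n*=np.sign(n[2]);print("c",c,"n",n,"std",r.std(),"elev",np.arcsin(n[2]))
# front normal leans up by lean angle; hinge dir
h=np.cross([0,0,1],n);h/=np.linalg.norm(h);b=np.cross(h,[0,0,1]);b*=-np.sign(b@n);print("hinge dir",h,"back",b,"yaw",np.arctan2(b[1],b[0]))
# all points near plane within region
A=P.reshape(-1,3);A=A[~np.isnan(A).any(1)]
A=A[(abs((A-c)@n)<.006)&(np.linalg.norm(A-c,axis=1)<.12)&(A[:,2]>.085)]
up=np.cross(n,h);up*=np.sign(up[2]);e=A-c
print("along h",np.percentile(e@h,[1,50,99]),"up",np.percentile(e@up,[1,99]),"zmax",A[:,2].max(),len(A))
top=c+up*np.percentile(e@up,99)+h*(np.percentile(e@h,1)+np.percentile(e@h,99))/2;print("top mid",top,"hinge",top-up*.1)
for uv in[(400,210),(441,265),(403,306),(367,258),(331,237),(329,297),(292,160)]:print(uv,P[uv[1],uv[0]])
for uv in[(158,240),(237,272),(217,185)]:print("scene",uv,S[uv[1],uv[0]])
print(manip.sense()["tool_rot"])
```

```text
c [ 0.58742883 -0.21712733  0.12369907] n [-0.80415868  0.20402515  0.55830328] std 0.0011121077796647238 elev 0.5923392491159071
hinge dir [-0.245921   -0.96928987  0.        ] back [ 0.96928987 -0.245921   -0.        ] yaw -0.24846976221876682
along h [-0.09570893 -0.00062724  0.07173347] up [-0.04596108  0.05014297] zmax 0.16687957659974945 4185
top mid [ 0.61751213 -0.2123923   0.16529953] hinge [ 0.56339635 -0.19866245  0.08233584]
(400, 210) [ 0.63913918 -0.14560737  0.16170202]
(441, 265) [ 0.59550754 -0.29254317  0.15270034]
(403, 306) [ 0.54214359 -0.27757954  0.08183527]
(367, 258) [ 0.58413378 -0.13348602  0.06885028]
(331, 237) [ 0.46505148 -0.17934042  0.18345157]
(329, 297) [ 0.45203534 -0.20074192  0.0828097 ]
(292, 160) [0.58987775 0.14301971 0.15015893]
scene (158, 240) [ 0.60385032 -0.27095533  0.16328918]
scene (237, 272) [nan nan nan]
scene (217, 185) [ 0.45888431 -0.17779504  0.18239256]
[ 7.07111662e-01  7.07101249e-01 -5.48846874e-04 -7.86897154e-04]
```

Lean is about 0.59 rad, with the hinge at about (0.566, -0.203, 0.080) and the back direction (0.969, -0.246). Heights match the given sizes. I'll go behind the screen from above with the fingers shut.

```bash
python3 -m crank '[{"dp":[-0.0578,0.0123,0],"delta_rot":[0,0,0],"fingers":-1},{"dp":[-0.0578,0.0123,0],"delta_rot":[0,0,0],"fingers":-1},{"dp":[-0.0578,0.0123,0],"delta_rot":[0,0,0],"fingers":-1},{"dp":[-0.0578,0.0123,0],"delta_rot":[0,0,0],"fingers":-1},{"dp":[-0.0578,0.0123,0],"delta_rot":[0,0,0],"fingers":-1},{"dp":[-0.0578,0.0123,0],"delta_rot":[0,0,0],"fingers":-1},{"dp":[-0.0578,0.0123,0],"delta_rot":[0,0,0],"fingers":-1},{"dp":[-0.0578,0.0123,0],"delta_rot":[0,0,0],"fingers":-1}]'
python3 -m crank '[{"dp":[0,0,0],"delta_rot":[0,0,-0.0191],"fingers":-1},{"dp":[0,0,0],"delta_rot":[0,0,-0.0191],"fingers":-1},{"dp":[0,0,0],"delta_rot":[0,0,-0.0191],"fingers":-1},{"dp":[0,0,0],"delta_rot":[0,0,-0.0191],"fingers":-1},{"dp":[0,0,0],"delta_rot":[0,0,-0.0191],"fingers":-1},{"dp":[0,0,0],"delta_rot":[0,0,-0.0191],"fingers":-1},{"dp":[0,0,0],"delta_rot":[0,0,-0.0191],"fingers":-1},{"dp":[0,0,0],"delta_rot":[0,0,-0.0191],"fingers":-1},{"dp":[0,0,0],"delta_rot":[0,0,-0.0191],"fingers":-1},{"dp":[0,0,0],"delta_rot":[0,0,-0.0191],"fingers":-1},{"dp":[0,0,0],"delta_rot":[0,0,-0.0191],"fingers":-1},{"dp":[0,0,0],"delta_rot":[0,0,0],"fingers":-1}]'
python3 -c "
from h import *
s=manip.sense();print(R.from_quat(s['tool_rot']).as_matrix().round(3),s['q'])"
```

```text
t: 0.77
tcp_pos: [0.674, -0.2325, 0.3032]
tool_rot: [0.707, 0.707, -0.0, -0.001]
force: [0.5, -0.1, -0.2]
finger_gap: -0.002
gripper_force: 0.0
t: 1.77
tcp_pos: [0.6739, -0.231, 0.3031]
tool_rot: [0.124, 0.992, 0.0, -0.001]
force: [-0.6, -0.5, -0.1]
finger_gap: 0.002
gripper_force: 0.0
[[-0.969  0.246 -0.001]
 [ 0.246  0.969  0.001]
 [ 0.002  0.    -1.   ]] [-4.86672321e-01  6.52154955e-01  1.18822211e+00 -2.99159888e-05
  1.30275718e+00 -1.80874676e+00]
```

```bash
python3 -m crank '[{"dp":[0,0,0.0475],"delta_rot":[0,0,0],"fingers":-1},{"dp":[0,0,0.0475],"delta_rot":[0,0,0],"fingers":-1},{"dp":[0,0,0.0475],"delta_rot":[0,0,0],"fingers":-1},{"dp":[0,0,0.0475],"delta_rot":[0,0,0],"fingers":-1},{"dp":[0,0,0],"delta_rot":[0,0,0],"fingers":-1}]'
python3 - <<'E'
from h import *
a=snap("side")[0][100:380,180:480];b=snap("scene")[0][100:380,60:360]
cv2.imwrite("pics/b.png",cv2.resize(np.hstack([a,b])[:,:,::-1],(800,373)))
E
```

```text
t: 2.18
tcp_pos: [0.6711, -0.2297, 0.2027]
tool_rot: [0.127, 0.992, 0.002, -0.006]
force: [-1.2, 0.1, -0.8]
finger_gap: -0.0
gripper_force: 0.0
```

View pics/b.png

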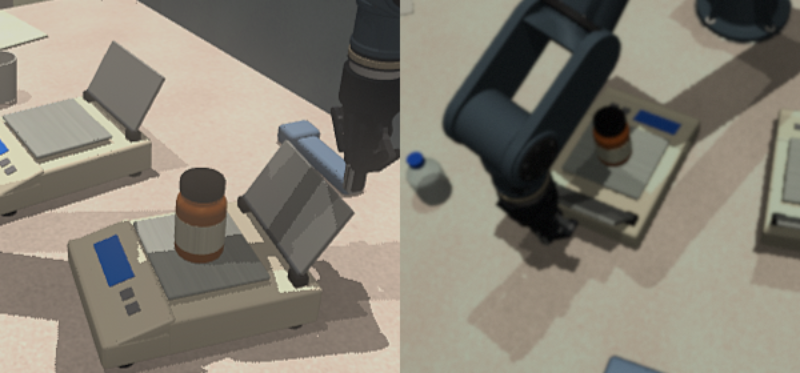

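The shut fingers hang behind the screen near its middle, clear of it. Now I'll push towards the pan (tool +x).

```bash
python3 -m crank '[{"dp":[0.014,0,0],"delta_rot":[0,0,0],"fingers":-1},{"dp":[0.014,0,0],"delta_rot":[0,0,0],"fingers":-1},{"dp":[0.014,0,0],"delta_rot":[0,0,0],"fingers":-1},{"dp":[0.014,0,0],"delta_rot":[0,0,0],"fingers":-1},{"dp":[0.014,0,0],"delta_rot":[0,0,0],"fingers":-1},{"dp":[0.014,0,0],"delta_rot":[0,0,0],"fingers":-1},{"dp":[0.014,0,0],"delta_rot":[0,0,0],"fingers":-1},{"dp":[0.014,0,0],"delta_rot":[0,0,0],"fingers":-1},{"dp":[0.014,0,0],"delta_rot":[0,0,0],"fingers":-1},{"dp":[0.014,0,0],"delta_rot":[0,0,0],"fingers":-1},{"dp":[0,0,0],"delta_rot":[0,0,0],"fingers":-1}]'
cat > m.py <<'E'
from h import *
import sys
p,P,_=snap("side")
b=np.array([.9693,-.2459,0]);l=np.array([.2459,.9693,0])
A=P.reshape(-1,3);s=A@b;L=A@l;z=A[:,2]
k=(abs(L+.058)<.08)&(abs(L+.058)>.03)&(s>.575)&(s<.67)&(z>.1)&(z<.178)
Q=np.c_[s,z][k]
for _ in range(6):
    f=np.polyfit(Q[:,1],Q[:,0],1);r=Q[:,0]-np.polyval(f,Q[:,1]);Q=Q[abs(r)<max(.004,1.5*r.std())]
print("lean",np.arctan(f[0]),"s at z=.08",np.polyval(f,.08),len(Q),r.std())
s=manip.sense();print("tcp s",s["tcp_pos"]@b,s["tcp_pos"],s["force"])
a=p[100:380,180:480]
cv2.imwrite(f"pics/{sys.argv[1]}.png",cv2.resize(a,(600,560))[:,:,::-1])
E
python3 m.py c
```

```text
t: 3.2
tcp_pos: [0.6053, -0.2136, 0.2097]
tool_rot: [0.125, 0.992, -0.0, -0.0]
force: [0.8, -1.5, 4.6]
finger_gap: 0.001
gripper_force: 0.1
lean 0.262051893448415 s at z=.08 0.5938434166408249 1752 0.0011125397297384902
tcp s 0.6393306063615349 [ 0.60537837 -0.21365333  0.20969591] [ 0.57243083 -1.08754787  6.01680867]
```

View pics/c.png

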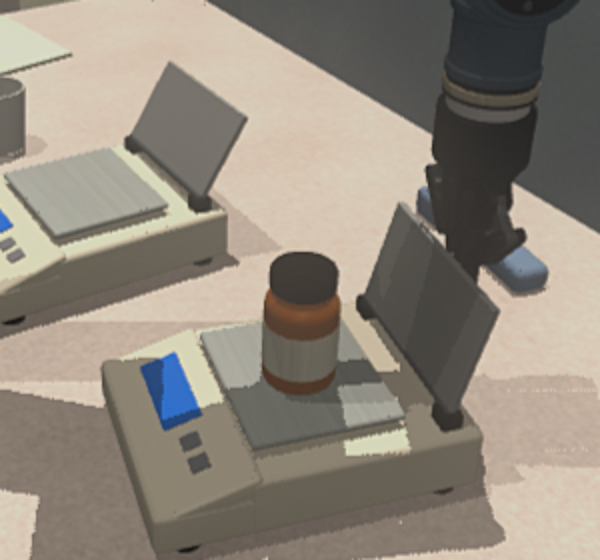

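The screen now leans about 0.26 rad and is following the fingers; the bottle hasn't moved. About 25 mm to go.

```bash
python3 -m crank '[{"dp":[0.01,0,0],"delta_rot":[0,0,0],"fingers":-1},{"dp":[0.01,0,0],"delta_rot":[0,0,0],"fingers":-1},{"dp":[0.01,0,0],"delta_rot":[0,0,0],"fingers":-1},{"dp":[0.01,0,0],"delta_rot":[0,0,0],"fingers":-1},{"dp":[0.008,0,0],"delta_rot":[0,0,0],"fingers":-1},{"dp":[0,0,0],"delta_rot":[0,0,0],"fingers":-1},{"dp":[0,0,0],"delta_rot":[0,0,0],"fingers":-1}]'
python3 m.py d
```

```text
t: 3.83
tcp_pos: [0.5848, -0.2085, 0.2132]
tool_rot: [0.125, 0.992, -0.001, 0.004]
force: [1.8, 1.9, 20.0]
finger_gap: 0.0
gripper_force: 2.4
lean 0.04353519085060027 s at z=.08 0.5943449920794269 1334 0.0008785095112390581
tcp s 0.6181799627633733 [ 0.58486088 -0.20851692  0.21325647] [ 1.66518908  0.7478433  20.04084479]
```

Lean is 0.04 rad, but there's 20 N of upward force: something on the gripper rests on the top edge. I'll lift first so friction doesn't drag the screen, then back off.

```bash
python3 -m crank '[{"dp":[0,0,-0.01],"delta_rot":[0,0,0],"fingers":-1},{"dp":[0,0,-0.01],"delta_rot":[0,0,0],"fingers":-1},{"dp":[0,0,-0.01],"delta_rot":[0,0,0],"fingers":-1},{"dp":[0,0,0],"delta_rot":[0,0,0],"fingers":-1}]'
python3 m.py e
```

```text
t: 4.22
tcp_pos: [0.5823, -0.2076, 0.224]
tool_rot: [0.125, 0.992, 0.0, -0.001]
force: [0.4, -0.3, -1.0]
finger_gap: -0.0
gripper_force: 0.0
lean 0.003644650704647655 s at z=.08 0.5944526046186204 1240 0.0008478735879692984
tcp s 0.615408206934451 [ 0.5822584  -0.20750363  0.22357393] [-0.62879511  0.53064996  0.38368311]
```

View pics/e.png

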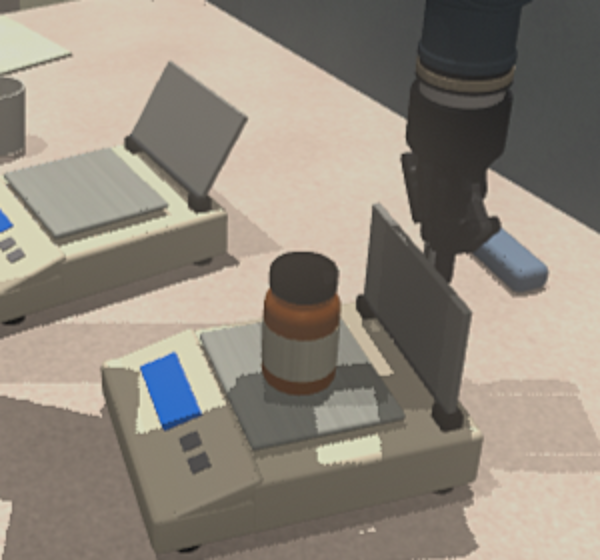

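The screen stands upright with the force gone and the bottle unmoved. Back off and up.

```bash
python3 -m crank '[{"dp":[-0.02,0,0],"delta_rot":[0,0,0],"fingers":-1},{"dp":[-0.04,0,0],"delta_rot":[0,0,0],"fingers":-1},{"dp":[-0.04,0,0],"delta_rot":[0,0,0],"fingers":-1},{"dp":[-0.02,0,-0.04],"delta_rot":[0,0,0],"fingers":-1},{"dp":[0,0,-0.05],"delta_rot":[0,0,0],"fingers":-1},{"dp":[0,0,-0.05],"delta_rot":[0,0,0],"fingers":-1},{"dp":[0,0,0],"delta_rot":[0,0,0],"fingers":-1},{"dp":[0,0,0],"delta_rot":[0,0,0],"fingers":-1}]'
python3 m.py f
```

```text
t: 4.93
tcp_pos: [0.6413, -0.2228, 0.2947]
tool_rot: [0.125, 0.992, -0.0, 0.001]
force: [0.4, 0.5, -1.7]
finger_gap: -0.002
gripper_force: 0.0
lean 0.004791954936577086 s at z=.08 0.5943244844246728 1260 0.0008686836529644581
tcp s 0.6755427559349542 [ 0.64050438 -0.22245573  0.29316733] [0.39689986 0.07483367 0.08843782]
```

View pics/f.png

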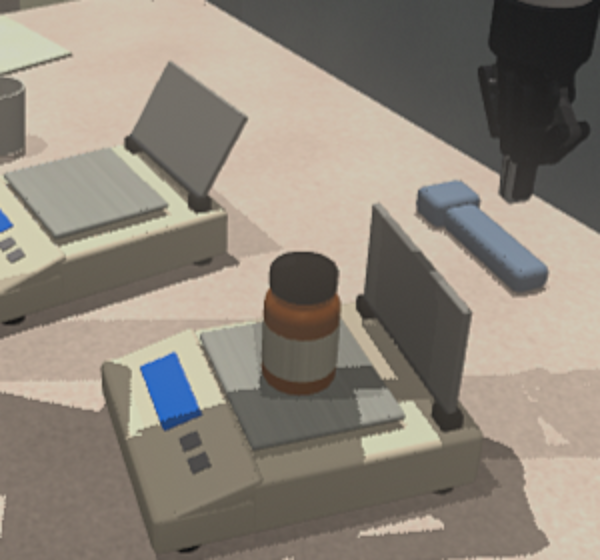

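The screen is upright (lean about 0.005 rad), the gripper is clear, and the bottle and the other screen haven't changed.

```bash
python3 -c "
from station import manip
print(manip.sign_off())"
```

```text
the job is handed in; nothing more can be done
None
```

The screen behind the bottle stands upright (measured lean about 0.005 rad), the bottle and the other screen look unmoved in the camera views, and I handed the job in at about 5 s with the gripper clear; no verdict came back.

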